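# Lock the bookbinder's blade box

## Robot

A 7-joint arm with a two-finger parallel gripper is mounted at the origin on the work surface. World frame = base frame: x ahead of the robot, y to its left, z up, the work surface at z = 0. Lengths are in m, angles in rad, forces in N, time in s.
With the tool pointing down it reaches from about 0.4 to 0.9 m from the base axis. Payload 5.6 kg.
Tool frame: the origin (TCP) lies at the very end of the fingers, on their centre line; the grasp point (between the pads) lies behind it (arm.hold_point_z is the z of the grasp point in the tool frame, in m); z points along the fingers, y is the direction in which the jaws open and shut (so a half turn about z gives the same grasp; the last joint's range is limited). The gripper opens to 92 mm and grips with 3 to 60 N. Pads are 20 mm wide; open, the fingers measure 128 mm over their backs; the gripper's body (75 mm by 189 mm) begins 69 mm behind the grasp point.
Start: joints at [-1.357, 0.468, -0.012, 1.603, 0.006, 1.071, -0.056], TCP at [0.165, 0.629, 0.215] pointing down, gripper open.
Joint ranges: [-2.53, 2.53], [-0.31, 2.02], [-1.57, 1.55], [0.28, 2.44], [-1.29, 4.43], [0.15, 1.84], [-2.92, 2.92]. Speed limits (rad/s): [2.57, 2.57, 3.14, 3.14, 3.14, 3.14, 3.14].

## Interface

Orientations are given as a unit quaternion [w, x, y, z].
In Python, from rig import arm, hand, readout, read_camera, camera_model, ticket gives the robot as it stands. Calls block until the motion is done:
- arm.movep(position, orientation): joint-space move of the TCP to a pose.
- arm.move_straight(position, rotation=None, v=0.15): straight line of the TCP; rotation=None keeps the orientation; v is the mean speed in m/s.
- arm.goto_joints(angles): joint-space move.
- hand.open_gripper() and hand.grab(): open the fingers fully, or close them until they stop; the grip force is fixed at half the most.
- arm.wait(seconds).
- arm.solve_ik(position, orientation): joint angles nearest the present ones, or None.
- readout.get_state(): the state.
- read_camera(name): name is "scene" or "top" or "wrist"; returns (picture, depth): 480x640x3 uint8, red, green, blue; 480x640 float32, m along the optical axis (not along the pixel's ray), 0 where there is no reading.
- camera_model(name): a dict with "K" (3x3 intrinsics, pixels), "pose" (4x4, takes a point from camera to world coordinates). Camera axes: x right, y up, looking along -z (the intrinsics and any distortion apply to the point x, -y, -z); pixel columns grow to the right and rows downward; lengths in m; the calibration is good to about 2 mm. A picture is of the moment at which its call begins: read the wrist's pose just before it. camera_model takes no time and is no camera call; for the wrist camera it gives the pose at the moment of the call.
A pose or a line that the arm cannot do raises arm.IKError and nothing moves.
- ticket.job_done(): hands the job in, once; it reports no verdict.
The state is a dict: "t": time; "joint_pos": joint angles; "joint_velocities": joint speeds; "tau": joint torques, N m; "ee_pos": TCP position; "tool_rot": TCP orientation; "wrist_force": force on the tool from outside, world axes, zero at the start; "moment": the same for the moment, N m; "width": finger opening in m.
Only numpy, scipy, OpenCV 4.12 (cv2) and the standard library are available. Lean on these libraries where they do the work, as an engineer would, in place of code of your own. Each camera call takes 0.05 s, during which the arm holds its last target.

## Task

Lock the grey blade box: push its spring catch down with one fingertip and, keeping it down all the way, push the bolt by its upright tab with the other fingertip until it is fully home in the keeper. Then let the catch spring up and come clear, leaving everything else on the table where it is.

Things in the scene. Friction and masses are not known exactly. Their poses are not given: they have to be found in the camera images.
- blade_box: Grey steel box fixed to the table, 200 (its x) x 280 (y) x 60 high (mm); origin: centre of its underside, z up. The bolt, a bar 12 thick, lies on top along y at x = 0 in staples (x within +-12, up to z = 87). The catch lies on its -x side, the tab on its +x side. An upright gripper closing along x, finger centres about 62 apart, has one tip on the catch and the other beside the tab.
- catch (a joint): Spring catch, how far it is pressed down, m: 0 = up, 0.008 = fully down. About 3 N at first, 7 N fully down; it springs back up by itself. Its tooth stops the bolt both ways unless pressed by more than 0.005, and stops it again if let up part-way. With the bolt home and the catch up, the bolt is locked.
- catch_top (a point): Centre of the top face of the catch, a flat dark steel bar 28 wide (box x) x 113 long (box y), which moves straight down. In the box's frame at (-32, -11.5, 84) mm when up, 8 lower when fully down. A finger may rest anywhere on it and slide along it.
- bolt (a joint): Bolt, how far it is pushed home, m: 0 = fully drawn back (it starts between 0 and 0.004), 0.040 = fully home in the keeper. It slides along the box's +y with about 2.5 N of friction, and stays where it is left.
- bolt_tab (a point): Middle of the top edge of the bolt's tab, an upright steel plate 34 wide (box x = 14 to 48) x 8 thick (box y) x 38 high (z = 68 to 106). In the box's frame at (31, -20, 106) mm when drawn back; it moves 40 along +y. Push on its -y face; the space there is clear down to a plate at z = 63.
- keeper (a point): Middle of the top of the keeper, a closed steel staple 36 long fixed at the box's +y end, which the nose of the bolt enters. In the box's frame at (0, 88, 87) mm.
- tin: Bystander: round aluminium tin, 56 across, 22 high, standing on the box at about x = -68, y = 95; origin: centre of its underside.
- bone_folder: Bystander: flat white folder 140 x 20 x 5 lying on the box along y at about x = 82; origin: centre of its underside.
- spool: Bystander: upright spool of blue thread, 36 across, 55 high, on the table past the box's -y end; origin: centre of its underside.
- jar: Bystander: glass jar, 68 across, 85 high, on the table past the box's +y end; origin: centre of its underside.
- phone: Bystander: black phone 150 x 72 x 9 lying beyond the box; origin: centre of its underside.
- awl: Bystander: awl with a wooden handle, 150 long, lying on the table to one side.
- scissors: Bystander: scissors, about 165 long, 8 thick, lying on the table to one side.

How it is judged:
On the way, in this order (a step that is already met when the one before it is completed fails the run):
1. the catch is pressed down while the bolt is still drawn back (value of joint catch above 0.005 m and value of joint bolt below 0.01 m), for 0.1 s.
2. the bolt reaches home with the catch still held down (value of joint catch above 0.0045 m and value of joint bolt above 0.037 m), for 0.1 s.
At the end, for the whole second after the job is handed in: The bolt is home (within 3 mm of its full 40 mm) and the catch is up again (within 1.5 mm), locking it (value of joint bolt above 0.037 m and value of joint catch below 0.0015 m); the robot touches nothing.
It fails at once if the catch is let up while the bolt is part-way (value of joint bolt between 0.011 and 0.032 m and value of joint catch below 0.003 m).
It fails at once if a bystander is moved (20 mm), knocked over or picked up (distance of any of tin, bone_folder, spool, jar, phone, awl, scissors from where it was at the start of the episode above 0.02 m or angle between any of tin, spool, jar's own z axis and vertical above 0.6 rad).
It also fails if it takes over 32 s, if anything falls off the work surface, if the arm or the gripper's body presses on something with over 40 N, if the wrist force passes 120 N, or if a joint passes its speed limit or range.

## Working session

There is one attempt and no reset: what is moved stays moved. The work goes in short steps, each a Python script; the robot and the scene stay as the last script left them, time stands still between calls to the robot, and variables do not carry over. Pictures are saved under pics/ and viewed, and the job is handed in when it is done.

```bash
ls; mkdir -p pics
python3 - <<'E'
from rig import arm, hand, readout, read_camera, camera_model
import cv2, numpy as np
s=readout.get_state(); print(s, arm.hold_point_z)
for n in ("scene","top"):
    p,d=read_camera(n); cv2.imwrite(f"pics/{n}0.png",p[:,:,::-1]); np.save(f"{n}0.npy",d)
    np.save(f"{n}0p.npy",p)
    print(n,camera_model(n))
E
```

```text
pics
{'t': 0.0, 'joint_pos': array([-1.35699336,  0.46835697, -0.01157942,  1.60360716,  0.00598736,
        1.0713727 , -0.05628328]), 'joint_velocities': array([-0.00057564, -0.0007729 , -0.00090146, -0.00139007, -0.00036268,
        0.00106224,  0.00015106]), 'tau': array([ 4.09834984e-04, -5.20563483e+01, -1.17780478e-02, -2.43744940e+01,
       -5.66103926e-02,  1.71334605e-02,  1.45056474e-04]), 'ee_pos': array([0.16502719, 0.62811604, 0.21366025]), 'tool_rot': array([-4.96389487e-05,  1.28085744e-01,  9.91762729e-01, -8.53485194e-04]), 'wrist_force': array([0.1047539 , 0.09699533, 0.16041532]), 'moment': array([ 0.05929084, -0.01595343,  0.03397919]), 'width': 0.09185958361600814} -0.0187
scene {'K': array([[540.39538926,   0.        , 321.86317969],
       [  0.        , 540.39538926, 229.53084639],
       [  0.        ,   0.        ,   1.        ]]), 'pose': array([[ 0.40625699, -0.5825086 ,  0.70401633,  1.53306459],
       [ 0.91349683,  0.27735912, -0.29764991, -0.38659969],
       [-0.02188171,  0.76403904,  0.64479883,  0.91724217],
       [ 0.        ,  0.        ,  0.        ,  1.        ]])}
top {'K': array([[500.95274786,   0.        , 317.92074229],
       [  0.        , 500.95274786, 240.55049181],
       [  0.        ,   0.        ,   1.        ]]), 'pose': array([[-0.01923811,  0.98627461, -0.1639887 ,  0.43587059],
       [-0.99981162, -0.01855537,  0.0056943 , -0.02269356],
       [ 0.00257328,  0.16406735,  0.98644578,  1.25298288],
       [ 0.        ,  0.        ,  0.        ,  1.        ]])}
```

View pics/top0.png

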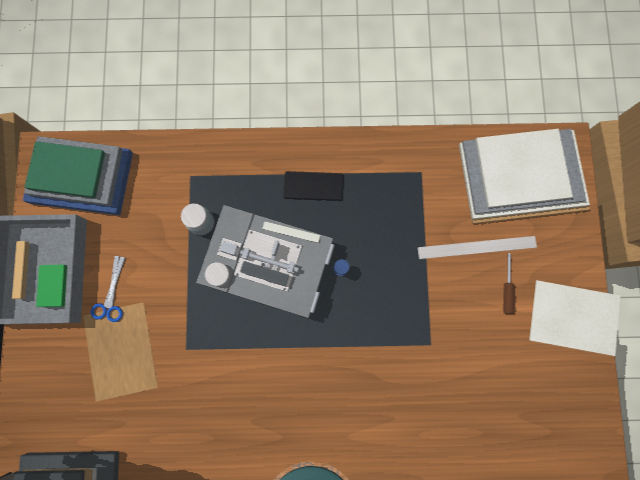

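View pics/scene0.png

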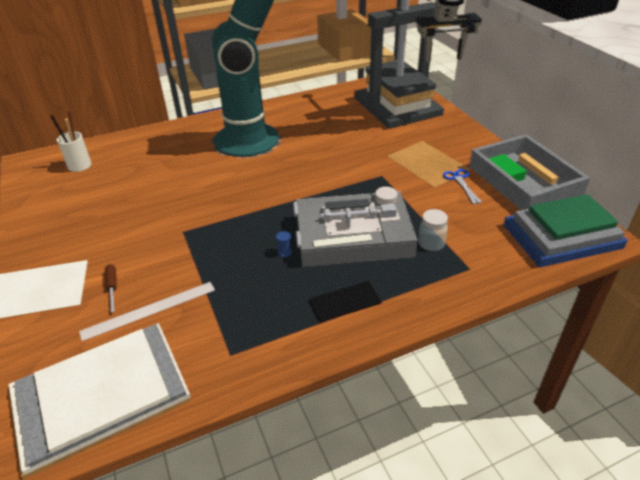

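The top view shows the box at pixels (197–333, 206–317), with its +y end (keeper) at upper left by the jar (196,218). The tin is at (217,273), the spool at (342,268), the folder at (291,231), and the tab and catch near (265–300, 245–285). Next I fit the box's outline.

```bash
cat > h.py <<'E'
import numpy as np, cv2
from scipy.spatial.transform import Rotation as R
def cloud(d,m):
    K=m["K"];P=m["pose"];v,u=np.mgrid[0:480,0:640]
    x=(u-K[0,2])/K[0,0]*d;y=(v-K[1,2])/K[1,1]*d
    p=np.stack([x,-y,-d],-1)
    return p@P[:3,:3].T+P[:3,3]
def proj(p,m):
    K=m["K"];P=m["pose"];q=(np.asarray(p)-P[:3,3])@P[:3,:3]
    return np.stack([K[0,0]*q[...,0]/-q[...,2]+K[0,2],K[1,1]*-q[...,1]/-q[...,2]+K[1,2]],-1)
def quat(yaw):  # tool down, tool y along direction at angle yaw+... jaw axis (tool y) = box x
    x=np.array([np.cos(yaw),np.sin(yaw),0]); z=np.array([0,0,-1.]); y=x
    M=np.stack([np.cross(y,z),y,z],1); q=R.from_matrix(M).as_quat(); return np.r_[q[3],q[:3]]
def boxT(b,p):  # b=(x,y,yaw)
    c,s=np.cos(b[2]),np.sin(b[2]);p=np.asarray(p,float)
    return np.stack([b[0]+c*p[...,0]-s*p[...,1],b[1]+s*p[...,0]+c*p[...,1],p[...,2]],-1)
E
python3 - <<'E'
from h import *
from rig import camera_model
d=np.load("top0.npy");m=camera_model("top");w=cloud(d,m)
roi=np.zeros((480,640),bool);roi[195:330,185:345]=1
k=roi&(w[...,2]>.045)&(w[...,2]<.1)
# largest component
n,l,st,c=cv2.connectedComponentsWithStats(k.astype(np.uint8)*1,connectivity=4)
print([(st[i],w[l==i].mean(0)) for i in range(1,n) if st[i][4]>30])
k2=roi&(w[...,2]>.05)&(w[...,2]<.064)
pts=w[k2][:,:2].astype(np.float32)
print(cv2.minAreaRect(pts), np.median(w[k2][:,2]))
print("table",np.median(w[300:340,350:400,2]))
E
```

```text
[(array([185, 203,  26,  30, 614], dtype=int32), array([0.69227866, 0.26019408, 0.07839321])), (array([ 196,  205,  138,  113, 9721], dtype=int32), array([0.58645362, 0.09686874, 0.06600391])), (array([334, 259,  11,  15, 140], dtype=int32), array([ 0.57133555, -0.08025904,  0.05635977]))]
((0.5929598212242126, 0.10862890630960464), (0.4023594856262207, 0.20076698064804077), 71.64442443847656) 0.06117096663079358
table 0.001864115804892319
```

Run:
```python
from h import *
from rig import camera_model,arm,readout,read_camera
d=np.load("top0.npy");m=camera_model("top");w=cloud(d,m)
k=(w[...,2]>.05)&(w[...,2]<.066);k[:195]=0;k[330:]=0;k[:,:185]=0;k[:,345:]=0
n,l,st,c=cv2.connectedComponentsWithStats(k.astype(np.uint8),connectivity=4)
i=1+st[1:,4].argmax(); pts=w[l==i][:,:2].astype(np.float32)
(cx,cy),sz,a=cv2.minAreaRect(pts);print(cx,cy,sz,a)
yaw=np.deg2rad(a-90) if sz[0]>sz[1] else np.deg2rad(a)
b=(cx,cy,yaw);print("b",b)
for yv in (yaw,yaw+np.pi):
  # camera looks: move above
  q=quat(yv); 
  for dx in (0,):
    t=boxT(b,[0,0,.32]); print(yv,t,arm.solve_ik(t,q))
print("wrist cam", np.round(camera_model("wrist")["pose"],3), readout.get_state()["ee_pos"],camera_model("wrist")["K"])
np.save("b.npy",b)
```

```text
0.5888177752494812 0.09614508599042892 (0.2884151339530945, 0.20076698064804077) 71.64442443847656
b (0.5888177752494812, 0.09614508599042892, np.float64(-0.32036522964719094))
-0.32036522964719094 [0.58881778 0.09614509 0.32      ] [-0.72952514  0.31909168  0.6585772   1.64750803 -0.20406296  1.24492369
 -0.35005762]
2.8212274239426023 [0.58881778 0.09614509 0.32      ] [-0.38015454  0.2875801   0.20460578  1.62505536 -0.06107112  1.2352206
  2.65762881]
wrist cam [[ 0.252 -0.931 -0.263  0.091]
 [ 0.968  0.243  0.07   0.648]
 [-0.001 -0.272  0.962  0.383]
 [ 0.     0.     0.     1.   ]] [0.16502229 0.62816941 0.21375855] [[356.66171826   0.         321.65064389]
 [  0.         356.66171826 236.71526622]
 [  0.           0.           1.        ]]
```

Run:
```python
from h import *
from rig import camera_model,arm,readout,read_camera
b=np.load("b.npy")
q=quat(b[2]+np.pi)
arm.movep(boxT(b,[0,.02,.27]),q); arm.wait(.3)
m=camera_model("wrist");p,d=read_camera("wrist")
cv2.imwrite("pics/w1.png",p[:,:,::-1]);np.savez("w1.npz",p=p,d=d,K=m["K"],pose=m["pose"])
s=readout.get_state();print(s["t"],s["ee_pos"],s["tool_rot"],s["wrist_force"])
```

```text
2.8417 [0.5950762  0.11537659 0.26997632] [-2.43495309e-06 -5.85408790e-01  8.10738273e-01  3.43971392e-05] [-0.42114039  0.27087363  0.5328917 ]
```

View pics/w1.png

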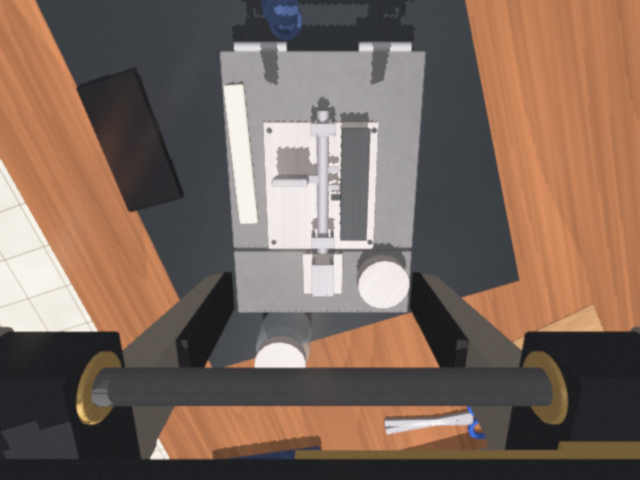

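The wrist view shows the bolt along column ~322 (rows 115–290), its tab at (290,182), the dark catch at (340–369, 125–242), the keeper at (322,278), the tin at (384,283), and the folder at (240,150). I overlay the model to refine the pose.

```bash
cat > ov.py <<'E'
from h import *
def overlay(f,b,out,bolt=0.0,press=0.0,crop=None,sc=2):
    z=np.load(f);m=dict(K=z["K"],pose=z["pose"]);im=z["p"][:,:,::-1].copy()
    im=cv2.resize(im,None,fx=sc,fy=sc,interpolation=cv2.INTER_CUBIC)
    def poly(P,c):
        q=proj(boxT(b,np.array(P)/1000.),m)*sc+sc/2-.5
        cv2.polylines(im,[np.round(q).astype(int)],True,c,1,cv2.LINE_AA)
    rect=lambda x0,x1,y0,y1,zz:[(x0,y0,zz),(x1,y0,zz),(x1,y1,zz),(x0,y1,zz)]
    poly(rect(-100,100,-140,140,60),(0,255,0))
    poly(rect(-46,-18,-68,45,84-press*1e3),(0,0,255))
    t=bolt*1e3
    poly(rect(14,48,-24+t,-16+t,106),(255,0,255))
    poly(rect(-12,12,70,106,87),(255,255,0))
    if crop: x0,y0,x1,y1=crop; im=im[y0:y1,x0:x1]
    cv2.imwrite(out,im)
E
python3 - <<'E'
from ov import *
z=np.load("w1.npz");m=dict(K=z["K"],pose=z["pose"]);w=cloud(z["d"],m)
b0=np.load("b.npy")
k=(z["d"]>0)&(w[...,2]>.05)&(w[...,2]<.067);k[320:]=0
n,l,st,c=cv2.connectedComponentsWithStats(k.astype(np.uint8),connectivity=4)
i=1+st[1:,4].argmax();P=w[l==i]
c_,s_=np.cos(b0[2]),np.sin(b0[2])
Q=(P[:,:2]-b0[:2])@np.array([[c_,-s_],[s_,c_]]) # local
# side edges: x extremes per y bin
ys=np.arange(-.12,.12,.005);lo=[];hi=[];yy=[]
for y in ys:
    a=Q[abs(Q[:,1]-y)<.0025,0]
    if len(a)>40: lo.append(a.min());hi.append(a.max());yy.append(y)
lo,hi,yy=map(np.array,(lo,hi,yy)); print(np.round(lo*1e3,1),np.round(hi*1e3,1))
pl=np.polyfit(yy,lo,1);ph=np.polyfit(yy,hi,1);print(pl,ph)
xs=np.arange(-.09,.09,.005);t=[];u=[]
for x in xs:
    a=Q[abs(Q[:,0]-x)<.0025,1];u.append(a.min());t.append(a.max())
print(np.round(np.array(u)*1e3,1),np.round(np.array(t)*1e3,1), P[:,2].mean())
overlay("w1.npz",b0,"pics/ov1.png",crop=(400,80,900,660))
E
```

```text
[-100.9 -100.4 -100.8  -99.7 -100.4 -100.9 -100.2 -100.8  -99.6 -100.1
 -100.8 -100.  -100.4 -100.8 -100.1 -100.7 -100.7 -100.3 -100.6 -101.2
 -100.2 -100.9 -100.9 -100.4 -100.9 -101.1 -100.3 -100.6 -100.7 -100.3
 -100.5 -101.  -100.3 -100.7 -100.8 -100.1 -100.7 -100.5 -100.1 -100.4
 -100.8  -99.9 -100.4 -101.  -101.1  -40.2 -100.4 -100.8] [98.4 98.9 99.  99.  99.2 98.4 98.7 98.8 98.3 98.8 99.3 98.7 99.  97.9
 98.4 99.2 98.  98.7 98.9 97.9 98.7 98.9 98.2 98.5 98.9 98.1 98.5 99.1
 98.1 98.5 99.  98.1 98.2 98.7 97.8 98.2 98.4 97.6 98.  98.5 98.8 97.6
 98.  98.6 97.7 98.  98.1 98.5]
[ 0.02742566 -0.09921289] [-0.00326202  0.09847391]
[-135.4 -143.  -143.2 -143.1 -143.2 -143.1 -143.2 -143.  -143.2 -143.3
 -143.  -143.2 -135.2 -135.5 -135.5 -135.4 -135.2 -135.5 -135.2 -135.2
 -135.5 -135.1 -135.2 -135.2 -135.2 -143.3 -142.9 -142.7 -142.9 -142.7
 -142.8 -143.1 -143.  -143.1 -142.8 -142.7] [142.5 142.7 142.1 142.7 142.5 142.4 142.8 142.8 143.1 142.5 142.4 142.9
 142.3 142.6 142.6 142.7 142.3 143.  142.6 142.4 142.6 142.3 143.2 142.7
 142.5 142.7 142.4 143.  142.8 142.9 142.4 142.9 142.8 143.1 142.8 142.7] 0.060066631723978414
```

View pics/ov1.png

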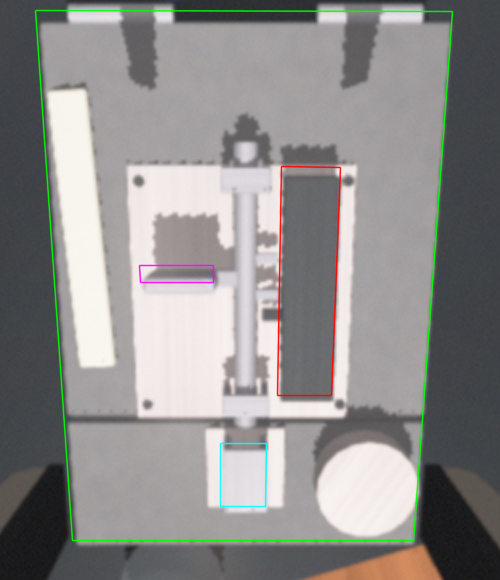

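Run:
```python
from ov import *
b=np.load("b.npy");s=boxT(b,[-.001,.0037,0]);b=np.array([s[0],s[1],b[2]+.002]);np.save("b1.npy",b);print(b)
overlay("w1.npz",b,"pics/ov2.png",bolt=.002,crop=(400,80,900,660))
z=np.load("w1.npz");m=dict(K=z["K"],pose=z["pose"]);w=cloud(z["d"],m)
c_,s_=np.cos(b[2]),np.sin(b[2]);L=w.copy();L[...,:2]=(w[...,:2]-b[:2])@np.array([[c_,-s_],[s_,c_]])
L*=1000
def st(n,k):
    p=L[k];print(n,len(p),np.round(np.percentile(p,[1,50,99],axis=0),1).tolist())
X,Y,Z=L[...,0],L[...,1],L[...,2];ok=z["d"]>0
ok[330:]=0
st("tin",ok&(Z>75)&(Z<90)&(Y>60)&(X<-30)&(Y<140))
st("catch",ok&(Z>79)&(Z<90)&(X<-15)&(X>-60)&(Y<55))
st("tab",ok&(Z>100)&(Z<112)&(abs(Y)<60)&(X>0))
st("tooth",ok&(Z>67)&(X<-8)&(X>-17)&(abs(Y)<30))
st("keeper",ok&(Z>80)&(Z<92)&(abs(X)<25)&(Y>60))
st("jar",ok&(Z>70)&(Y>150))
```

```text
[ 0.58903383  0.09997174 -0.31836523]
tin 1962 [[-91.9, 68.3, 76.5], [-65.8, 93.5, 81.1], [-40.0, 120.8, 82.9]]
catch 3162 [[-45.5, -66.2, 81.1], [-31.8, -14.7, 83.1], [-18.2, 43.5, 85.0]]
tab 321 [[14.2, -22.2, 102.4], [31.0, -18.5, 104.7], [47.1, -14.5, 106.6]]
tooth 132 [[-16.2, -29.9, 75.6], [-12.2, -9.9, 77.5], [-8.8, 2.3, 79.1]]
keeper 733 [[-11.7, 70.0, 83.3], [0.1, 86.9, 86.1], [11.9, 105.3, 87.8]]Traceback (most recent call last):
  File "<stdin>", line 16, in <module>
  File "<stdin>", line 8, in st
    return _quantile_unchecked(
        a, q, axis, out, overwrite_input, method, keepdims, weights)
    return _ureduce(a,
                    func=_quantile_ureduce_func,
    ...<5 lines>...
                    overwrite_input=overwrite_input,
                    method=method)
    r = func(a, **kwargs)
    result = _quantile(arr,
                       quantiles=q,
    ...<2 lines>...
                       out=out,
                       weights=wgt)
    slices_having_nans = np.isnan(arr[-1, ...])
                                  ~~~^^^^^^^^^
IndexError: index -1 is out of bounds for axis 0 with size 0
```

View pics/ov2.png

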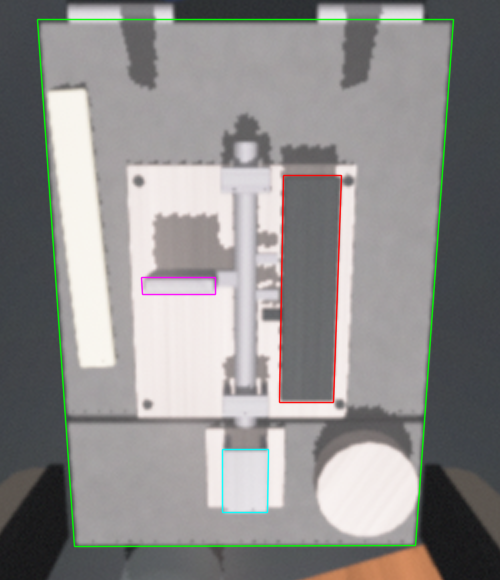

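```bash
cat > opt.py <<'E'
import numpy as np, cv2
def fingers(c,th,half=46,t=18,w=10):
    e=np.array([np.cos(th),-np.sin(th)]);a=np.array([np.sin(th),np.cos(th)])
    f=lambda s:np.array([c+s*half*e-w*a,c+s*(half+t)*e-w*a,c+s*(half+t)*e+w*a,c+s*half*e+w*a],np.float32)
    return f(1),f(-1)   # tab, catch
def inter(P,x0,x1,y0,y1):
    Rr=np.array([[x0,y0],[x1,y0],[x1,y1],[x0,y1]],np.float32)
    return cv2.intersectConvexConvex(cv2.convexHull(P),Rr)
if __name__=="__main__":
  for thd in range(14,40,2):
    th=np.deg2rad(thd);best=None
    T,C=fingers(np.zeros(2),th)
    for cx in (43,44,45):
      k=T[:,1].argmax(); c=np.array([cx,15.5])-T[k]
      out=[]
      for sh in ((0,0),(-2.5,0),(0,2.5),(-2.5,2.5)):
        T2,C2=fingers(c+sh,th)
        T3,C3=fingers(c+sh-[0,40],th)
        out.append((round(inter(C2,-46,-18,-68,45)[0]),round(inter(C3,-46,-18,-68,45)[0])))
      tc=np.array([-68,95]); C2=fingers(c,th)[1]
      print(thd,cx,np.round(c,1),out,"tin",round(-cv2.pointPolygonTest(C2,(-68.,95.),True)-28,1), "catch ctr",C2.mean(0).round(1))
E
python3 opt.py
```

```text
14 43 [-4.1 16.9] [(0, 0), (0, 0), (0, 0), (0, 0)] tin 25.1 catch ctr [-57.4  30.2]
14 44 [-3.1 16.9] [(1, 1), (0, 0), (1, 1), (0, 0)] tin 25.2 catch ctr [-56.4  30.2]
14 45 [-2.1 16.9] [(6, 6), (0, 0), (6, 6), (0, 0)] tin 25.3 catch ctr [-55.4  30.2]
16 43 [-4.  18.6] [(1, 1), (0, 0), (1, 1), (0, 0)] tin 21.5 catch ctr [-56.8  33.7]
16 44 [-3.  18.6] [(5, 5), (0, 0), (5, 5), (0, 0)] tin 21.6 catch ctr [-55.8  33.7]
16 45 [-2.  18.6] [(12, 12), (0, 0), (12, 12), (0, 0)] tin 21.7 catch ctr [-54.8  33.7]
18 43 [-3.8 20.2] [(4, 4), (0, 0), (2, 4), (0, 0)] tin 18.0 catch ctr [-56.1  37.2]
18 44 [-2.8 20.2] [(11, 11), (0, 0), (6, 11), (0, 0)] tin 18.1 catch ctr [-55.1  37.2]
18 45 [-1.8 20.2] [(21, 21), (2, 2), (14, 21), (0, 2)] tin 18.3 catch ctr [-54.1  37.2]
20 43 [-3.6 21.8] [(5, 10), (0, 0), (1, 10), (0, 0)] tin 14.6 catch ctr [-55.3  40.6]
20 44 [-2.6 21.8] [(11, 20), (0, 2), (5, 20), (0, 2)] tin 14.8 catch ctr [-54.3  40.6]
20 45 [-1.6 21.8] [(20, 32), (2, 7), (12, 32), (0, 7)] tin 15.0 catch ctr [-53.3  40.6]
22 43 [-3.4 23.5] [(4, 20), (0, 2), (1, 20), (0, 2)] tin 11.3 catch ctr 
[... 1637 characters left out ...]
136), (0, 196), (0, 136)] tin -0.5 catch ctr [-45.3  63.7]
34 45 [ 1.3 32.9] [(0, 220), (0, 160), (0, 220), (0, 160)] tin 0.3 catch ctr [-44.3  63.7]
36 43 [-0.1 34.4] [(0, 215), (0, 153), (0, 215), (0, 153)] tin -1.5 catch ctr [-44.6  66.8]
36 44 [ 0.9 34.4] [(0, 239), (0, 178), (0, 239), (0, 178)] tin -0.7 catch ctr [-43.6  66.8]
36 45 [ 1.9 34.4] [(0, 260), (0, 203), (0, 260), (0, 203)] tin 0.1 catch ctr [-42.6  66.8]
38 43 [ 0.6 35.9] [(0, 257), (0, 199), (0, 257), (0, 199)] tin -1.6 catch ctr [-42.7  69.8]
38 44 [ 1.6 35.9] [(0, 277), (0, 224), (0, 276), (0, 223)] tin -0.8 catch ctr [-41.7  69.8]
38 45 [ 2.6 35.9] [(0, 294), (0, 246), (0, 294), (0, 246)] tin -0.0 catch ctr [-40.7  69.8]
```

The refined overlay now matches the box, catch, keeper and tab (bolt about 2 mm in). Fully open, the fingertips are too far apart for catch and tab together, even skewed (almost no margin). I check the heights between the catch and the tab for a closed-finger option.

```bash
python3 - <<'E'
from ov import *
b=np.load("b1.npy")
z=np.load("w1.npz");m=dict(K=z["K"],pose=z["pose"]);w=cloud(z["d"],m)
c_,s_=np.cos(b[2]),np.sin(b[2]);L=w.copy();L[...,:2]=(w[...,:2]-b[:2])@np.array([[c_,-s_],[s_,c_]])
L*=1000;ok=z["d"]>0;ok[330:]=0
X,Y,Z=L[...,0],L[...,1],L[...,2]
print("x bins:",list(range(-26,54,4)))
for y in range(-80,60,6):
    r=[]
    for x in range(-26,54,4):
        k=ok&(abs(X-x)<2)&(abs(Y-y)<3)
        r.append(int(round(np.median(Z[k]))) if k.sum()>2 else -1)
    print(y,r)
# fingers cloud in tool frame
F=cloud(z["d"],m)[200:470];d=z["d"][200:470]
from rig import readout
s=readout.get_state();q=s["tool_rot"];M=R.from_quat([q[1],q[2],q[3],q[0]]).as_matrix()
T=((F-s["ee_pos"])@M)*1000
for tz in range(-90,5,10):
    k=(d>0)&(abs(T[...,2]-tz)<5)&(abs(T[...,1])<110)&(abs(T[...,0])<60)
    if k.sum()>5:
        t=T[k]; 
        for sg in (1,-1):
            a=t[sg*t[:,1]>0]
            if len(a):print(tz,sg,np.round(np.percentile(a[:,1],[1,50,99])),np.round(np.percentile(a[:,0],[1,99])))
E
for i in 1; do python3 - <<'E'
from ov import *
im=cv2.imread("pics/w1.png");cv2.imwrite("pics/w1f.png",cv2.resize(im[230:470,0:640],None,fx=1.25,fy=1.25*1.9))
E
done
```

```text
x bins: [-26, -22, -18, -14, -10, -6, -2, 2, 6, 10, 14, 18, 22, 26, 30, 34, 38, 42, 46, 50]
-80 [59, 59, 59, 59, 59, 68, 80, 80, 77, 59, 59, 59, 59, 59, 59, 59, 59, 59, 59, 59]
-74 [60, 60, 61, 60, 61, 76, 81, 81, 78, 59, 60, 61, 61, 61, 61, 60, 61, 61, 61, 61]
-68 [82, 73, 62, 62, 86, 86, 86, 86, 86, 86, 62, 62, 62, 62, 62, 62, 62, 62, 62, 62]
-62 [83, 83, 63, 62, 86, 86, 86, 86, 86, 86, 62, 62, 62, 62, 62, 63, 62, 62, 62, 62]
-56 [83, 83, 64, 62, 62, 76, 81, 81, 78, 62, 62, 62, 62, 62, 62, 62, 62, 62, 62, 62]
-50 [83, 83, 63, 62, 62, 76, 80, 81, 76, 62, 62, 62, 62, 62, 62, 62, 62, 62, 62, 62]
-44 [83, 83, 63, 62, 62, 76, 80, 81, 70, 62, 62, 62, 62, 62, 62, 62, 62, 62, 62, 62]
-38 [83, 83, 63, 62, 62, 75, 80, 80, 78, 62, 62, 62, 62, 62, 62, 62, 62, 62, 62, 62]
-32 [83, 83, 63, 63, 63, 77, 80, 81, 77, 62, 62, 62, 62, 62, 62, 62, 62, 62, 62, 62]
-26 [83, 83, 63, 77, 77, 78, 80, 80, 70, 62, 62, 62, 62, 62, 62, 62, 62, 62, 62, 62]
-20 [83, 83, 63, 61, 62, 76, 80, 81, 79, 79, 80, 104, 104, 104, 104, 104, 103, 104, 103, 62]
-14 [83, 83, 77, 63, 62, 77, 80, 81, 79, 79, 78, 105, 105, 105, 1
[... 1009 characters left out ...]
 62, 62, 62, 62, 62, 62, 62, 62]
-90 1 [49. 50. 79.] [-10.  32.]
-90 -1 [-79. -50. -49.] [-12.  32.]
-80 1 [49. 50. 59.] [-12.  12.]
-80 -1 [-59. -50. -49.] [-13.  12.]
-70 1 [50. 53. 63.] [-11.  12.]
-70 -1 [-63. -53. -49.] [-11.  12.]
-60 1 [46. 50. 63.] [-3. 12.]
-60 -1 [-63. -50. -45.] [-3. 11.]
-50 1 [46. 48. 62.] [-9. 11.]
-50 -1 [-62. -48. -45.] [-9. 11.]
-40 1 [46. 47. 61.] [-10.  11.]
-40 -1 [-61. -47. -45.] [-10.  11.]
-30 1 [46. 46. 60.] [-10.  11.]
-30 -1 [-60. -46. -45.] [-10.  10.]
-20 1 [46. 46. 59.] [-10.  10.]
-20 -1 [-59. -46. -45.] [-10.  10.]
-10 1 [46. 46. 59.] [-10.  10.]
-10 -1 [-58. -46. -45.] [-10.  10.]
0 1 [46. 46. 57.] [-10.  10.]
0 -1 [-57. -46. -45.] [-10.  10.]
```

View pics/w1f.png

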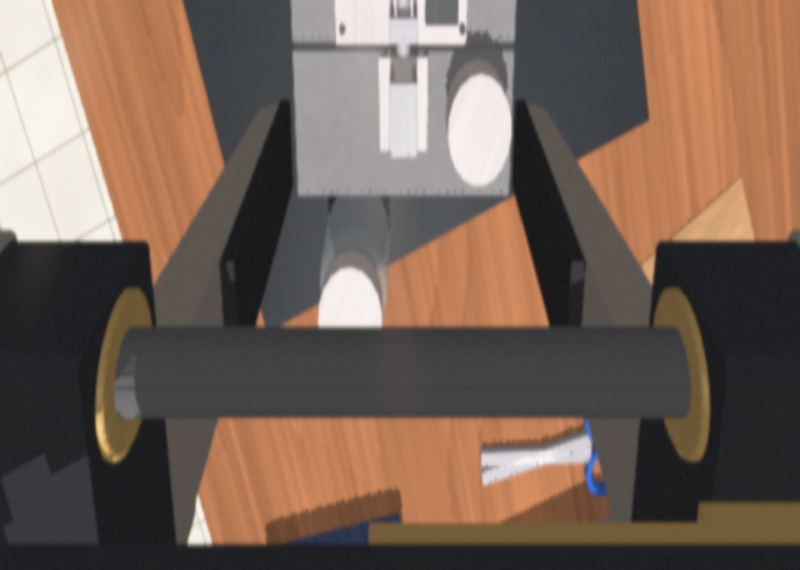

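The finger tips taper to about 11 mm thick, inner faces ±46 mm. So closed fingers would span about 22 mm, less than the 32 mm catch-to-tab gap, while open tips are too wide when square to the box. I'll optimise an open-finger pose that is yawed (catch finger toward −y, clear of the tin) and slightly rolled.

```bash
cat > geo.py <<'E'
from h import *
# box-frame (mm) geometry. tool rotation in box frame
def rot(th,ph,flip):
    e=np.array([np.cos(th),np.sin(th),0]); y=-e if flip else e; z=np.array([0,0,-1.])
    M=np.stack([np.cross(y,z),y,z],1)
    return R.from_rotvec([0,-ph,0]).as_matrix()@M   # right (+x) side raised
def corners(th,ph,side,z_t=0.0):  # flip False: tab finger at +y_t
    s=1 if side=="tab" else -1
    out=57+(-z_t)*0.09
    return np.array([(-10,s*46,z_t),(10,s*46,z_t),(10,s*out,z_t),(-10,s*out,z_t)])@rot(th,ph,False).T
def sect(th,ph,side,zc,c):  # section polygon of finger at height zc, tcp at c
    out=[]
    M=rot(th,ph,False);s=1 if side=="tab" else -1
    for x,y in ((-10,46),(10,46),(10,57),(-10,57)):
        o=M@np.array([x,s*y,0]);d=-M[:,2]
        k=(zc-c[2]-o[2])/d[2]
        out.append((c+o+k*d)[:2])
    return np.array(out,np.float32)
def place(th,ph,ztip,xin,yface):
    """TCP so that catch contact height=ztip at catch edge x=-46; tab-finger inner edge min x at z=103 is xin; front touches yface"""
    c=np.zeros(3)
    for _ in range(4):
        # bottom plane height at x=-46
        M=rot(th,ph,False);n=M[:,2]
        p=np.array([-46,c[1],0.]); # n.(p-c)=0 -> z
        zz=c[2]-(n[0]*(p[0]-c[0]))/n[2]
        c[2]+=ztip-zz
        P=sect(th,ph,"tab",103,c); c[0]+=xin-P[:,0].min()
    ys=[]
    tipz=(c+corners(th,ph,"tab"))[:,2].max()
    for zc in np.linspace(tipz,106,5):
        P=sect(th,ph,"tab",zc,c)
        I=cv2.intersectConvexConvex(cv2.convexHull(P),np.array([[14,-300],[48,-300],[48,300],[14,300]],np.float32))
        if I[0]>0: ys.append(I[1][:,0,1].max())
    c[1]+=yface-max(ys)
    return c,tipz
def catchover(th,ph,c,m):
    P=(c+corners(th,ph,"catch"))[:,:2].astype(np.float32)
    Rr=np.array([[-46+m,-68+m],[-18,-68+m],[-18,45-m],[-46+m,45-m]],np.float32)
    return cv2.intersectConvexConvex(cv2.convexHull(P),Rr)[0]
E
python3 - <<'E'
from geo import *
res=[]
for thd in range(6,46,2):
  for phd in (0,4,8,10,12,14):
    th,ph=np.deg2rad([thd,phd])
    for m in np.arange(1,8,.5):
        c,tz=place(th,ph,77,48-m,-22)
        if tz>101: continue
        c2=c.copy()
        if catchover(th,ph,c,m)>2: res.append((m,thd,phd,round(tz,1),c.round(1)))
res.sort(key=lambda r:-r[0])
for r in res[:14]: print(r)
E
```

```text
(np.float64(5.5), 14, 12, np.float64(99.3), array([  2.7, -44.3,  87.3]))
(np.float64(5.5), 16, 8, np.float64(91.9), array([  3.3, -46. ,  83.9]))
(np.float64(5.5), 16, 10, np.float64(95.7), array([  3.4, -46. ,  85.7]))
(np.float64(5.5), 16, 12, np.float64(99.5), array([  3.4, -46. ,  87.5]))
(np.float64(5.5), 18, 8, np.float64(92.0), array([  4.1, -47.6,  84. ]))
(np.float64(5.5), 18, 10, np.float64(95.8), array([  4.2, -47.7,  85.9]))
(np.float64(5.5), 18, 12, np.float64(99.6), array([  4.2, -47.7,  87.7]))
(np.float64(5.5), 20, 8, np.float64(92.1), array([  5. , -49.3,  84.2]))
(np.float64(5.5), 20, 10, np.float64(95.9), array([  5.1, -49.3,  86. ]))
(np.float64(5.5), 20, 12, np.float64(99.7), array([  5. , -49.3,  87.8]))
(np.float64(5.5), 22, 8, np.float64(92.2), array([  5.8, -50.9,  84.3]))
(np.float64(5.5), 22, 10, np.float64(96.0), array([  6. , -50.9,  86.2]))
(np.float64(5.5), 22, 12, np.float64(99.8), array([  5.9, -50.9,  88. ]))
(np.float64(5.0), 12, 10, np.float64(95.6), array([  2.5, -42.5,  85.6]))
```

```bash
cat > mv.py <<'E'
from geo import *
from rig import arm,hand,readout,read_camera,camera_model
b=np.load("b1.npy")
TH,PH=np.deg2rad([19,9])
C0,TZ=place(TH,PH,77,42.5,-22)
def Q(flip):
    M=R.from_euler('z',b[2]).as_matrix()@rot(TH,PH,flip);q=R.from_matrix(M).as_quat();return np.r_[q[3],q[:3]]
def W(dx=0,dy=0,dz=0): return boxT(b,(C0+np.array([dx,dy,dz]))/1000.)
def shot(n):
    m=camera_model("wrist");p,d=read_camera("wrist");cv2.imwrite(f"pics/{n}.png",p[:,:,::-1]);np.savez(n+".npz",p=p,d=d,K=m["K"],pose=m["pose"])
def tcp():  # box frame mm
    s=readout.get_state();p=s["ee_pos"];c,q=np.cos(b[2]),np.sin(b[2])
    xy=(p[:2]-b[:2])@np.array([[c,-q],[q,c]]);f=s["wrist_force"]; fb=f[:2]@np.array([[c,-q],[q,c]])
    return s["t"],np.round(np.r_[xy,p[2]]*1e3-C0,2),np.round(np.r_[fb,f[2]],2)
E
python3 - <<'E'
from mv import *
print(C0,TZ)
for f in (False,True):
    print(f,[ (None if (r:=arm.solve_ik(W(*d),Q(f))) is None else np.round(r,2)) for d in ((0,-4,60),(0,-4,0),(0,42,0))])
E
```

```text
[  4.60869598 -48.46340179  85.01564147] 93.95590874520443
False [array([-0.71,  0.41,  0.66,  1.99, -0.29,  0.69,  0.11]), array([-0.68,  0.51,  0.63,  2.02, -0.42,  0.58,  0.21]), array([-0.75,  0.55,  0.64,  1.97, -0.42,  0.61,  0.14])]
True [array([ 0.01,  0.38, -0.23,  1.94,  0.25,  0.71,  2.77]), array([ 0.  ,  0.47, -0.23,  1.98,  0.33,  0.59,  2.69]), array([-0.33,  0.48,  0.1 ,  1.95,  0.07,  0.58,  2.84])]
```

Run:
```python
from mv import *
arm.movep(W(0,-4,60),Q(True)); print(tcp())
arm.move_straight(W(0,-4,13),v=.08); arm.wait(.3); print(tcp())
shot("w2")
p,d=read_camera("scene");cv2.imwrite("pics/s2.png",cv2.resize(p[170:290,270:470,::-1],None,fx=4,fy=4,interpolation=cv2.INTER_CUBIC))
```

```text
(3.4667, array([ 1.29, -3.64, 61.1 ]), array([0.96, 0.94, 0.99]))
(4.5, array([ 0.28, -3.99, 13.44]), array([-0.91, -0.37, -0.11]))
```

View pics/w2.png

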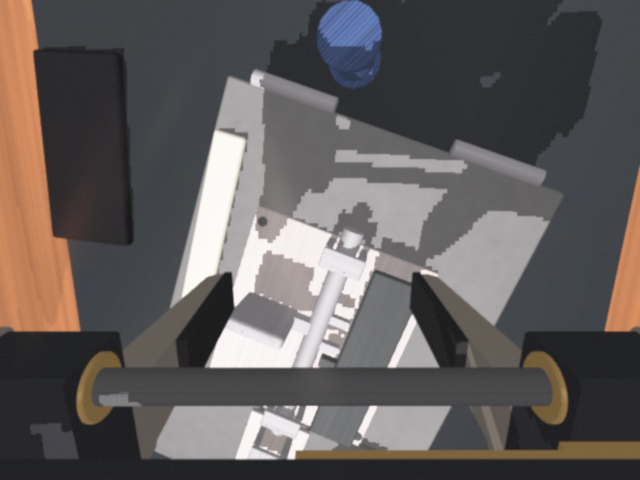

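View pics/s2.png

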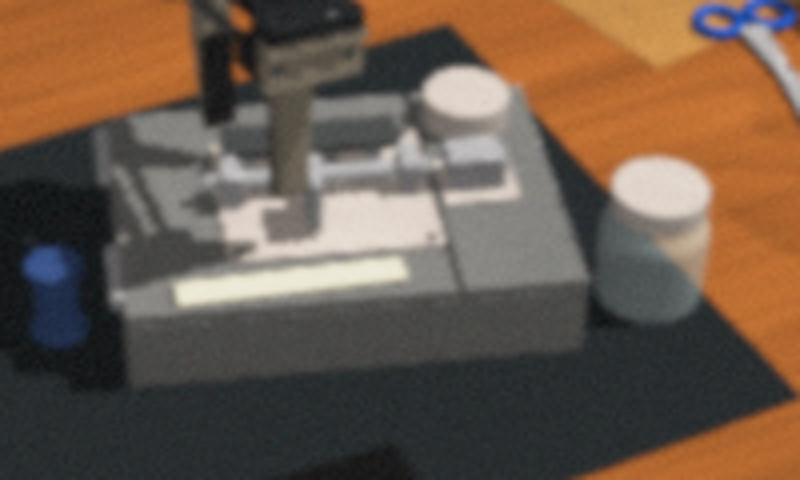

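In the wrist view the tab finger's tip is at (230,275), on the −y side of the tab block (262,320). The catch finger's tip is at (412,275), just over the catch's −y end (375–440, 270–285). I check this against a projected model.

Run:
```python
from mv import *
z=np.load("w2.npz");m=dict(K=z["K"],pose=z["pose"]);im=cv2.resize(z["p"][:,:,::-1],None,fx=2,fy=2,interpolation=cv2.INTER_CUBIC)
def pl(P,c):
    q=proj(boxT(b,np.array(P)/1000.),m)*2+.5;cv2.polylines(im,[np.round(q).astype(int)],True,c,1,cv2.LINE_AA)
rect=lambda x0,x1,y0,y1,zz:[(x0,y0,zz),(x1,y0,zz),(x1,y1,zz),(x0,y1,zz)]
pl(rect(-46,-18,-68,45,84),(0,0,255));pl(rect(14,48,-22,-14,106),(255,0,255));pl(rect(-100,100,-140,140,60),(0,255,0))
c=C0+tcp()[1]
for s in("tab","catch"): pl(c+corners(TH,PH,s),(0,255,255))
cv2.imwrite("pics/ov3.png",im[380:900,360:1000])
```

```text
(no output)
```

View pics/ov3.png

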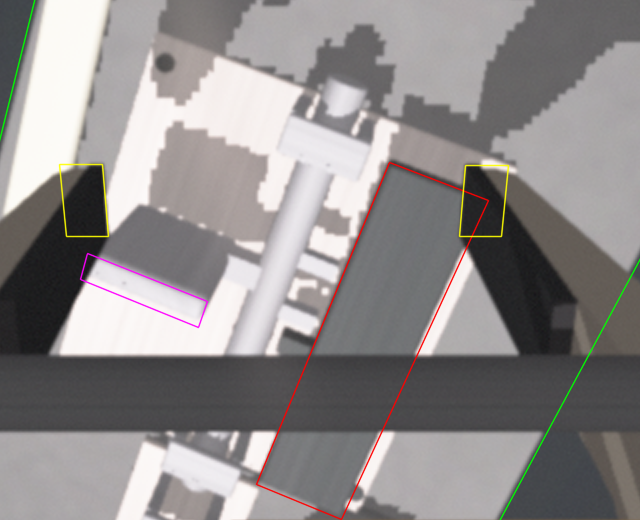

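The overlay agrees: both tips overlap their targets by about 5 mm. Pressing now.

Run:
```python
from mv import *
print(tcp())
for dz in (9,4,1,0):
    arm.move_straight(W(0,-4,dz),v=.05); arm.wait(.15); print(dz,tcp())
shot("w3")
```

```text
(4.6, array([ 0.15, -4.03, 13.28]), array([ 0.33,  0.1 , -0.36]))
9 (5.0, array([-0.04, -3.99,  8.92]), array([0.15, 0.28, 0.76]))
4 (5.4, array([ 0.44, -3.77,  4.41]), array([0.52, 0.78, 3.41]))
1 (5.8, array([ 0.42, -3.77,  1.45]), array([ 0.88, -0.62,  5.74]))
0 (6.2, array([ 0.41, -3.78,  0.51]), array([-0.59,  0.18,  5.4 ]))
```

View pics/w3.png

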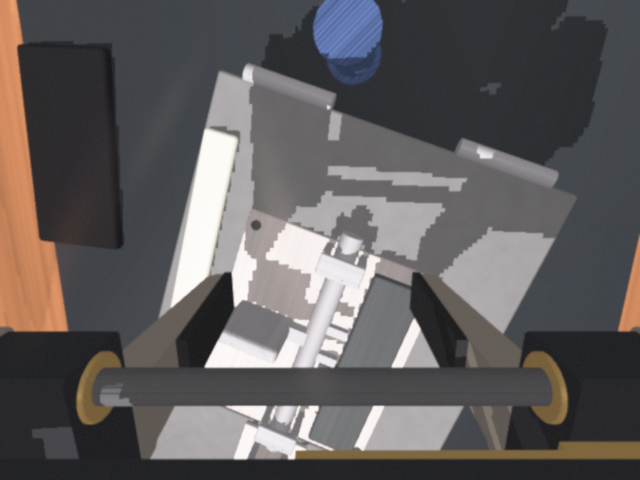

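The catch is pressed (force about 5.5 N, so about 6 mm). I go slightly deeper for margin, until it nears the bottom.

Run:
```python
from mv import *
for dz in (-1,-2):
    arm.move_straight(W(0,-4,dz),v=.05); arm.wait(.15)
    print(dz,tcp(), np.mean([tcp()[2] for _ in range(3)],0))
```

```text
-1 (6.65, array([ 0.42, -3.76, -0.43]), array([-0.06,  0.24,  5.87])) [-0.06  0.24  5.87]
-2 (7.05, array([ 0.46, -3.79, -1.11]), array([-0.43, -0.49,  9.46])) [-0.43 -0.49  9.46]
```

Force rose to 9.5 N, so the catch is bottomed at 8 mm. I push in steps while watching the force.

Run:
```python
from mv import *
for dy in (0,3,6):
    arm.move_straight(W(0,dy,-2),v=.04); print(dy,tcp())
shot("w4")
p,d=read_camera("scene");cv2.imwrite("pics/s4.png",cv2.resize(p[170:290,270:470,::-1],None,fx=4,fy=4,interpolation=cv2.INTER_CUBIC))
```

```text
0 (7.3, array([ 0.31, -2.27, -1.31]), array([-2.11, -4.22, 11.47]))
3 (7.55, array([ 0.12, -0.73, -1.4 ]), array([-1.07, -7.77, 13.59]))
6 (7.8, array([ 0.02,  0.94, -1.5 ]), array([-2.16, -9.6 , 15.52]))
```

View pics/w4.png

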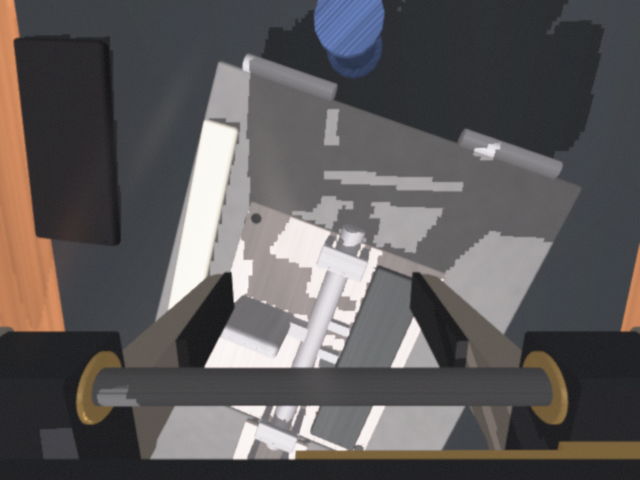

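View pics/s4.png

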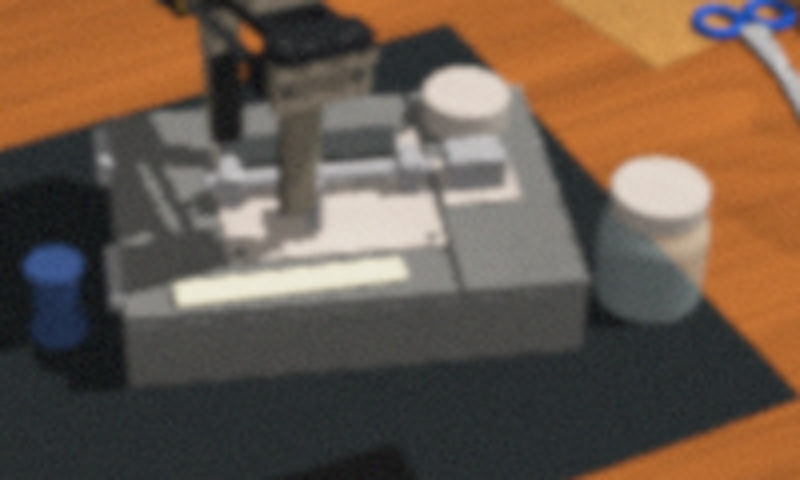

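Catch friction and arm compliance make the arm lag, with 15 N down. I ease the downward command so the tip stays about 7.5 mm down, and continue with z corrected from the readings.

Run:
```python
from mv import *
cz=-1.2; 
for dy in (8,11,14,18):
    arm.move_straight(W(0,dy,cz),v=.04); t,p,f=tcp(); print(dy,round(cz,2),t,p,f)
    cz+=np.clip(-0.7-p[2],-.5,.5)
    if p[2]>1.2 or abs(f[1])>30: print("stop");break
arm.wait(.15);print(tcp())
shot("w5")
p,d=read_camera("scene");cv2.imwrite("pics/s5.png",cv2.resize(p[170:290,270:470,::-1],None,fx=4,fy=4,interpolation=cv2.INTER_CUBIC))
```

```text
8 -1.2 8.15 [-0.13  3.66 -1.3 ] [-0.98 -7.69  9.29]
11 -0.7 8.4 [-0.24  7.2  -1.14] [ 1.3  -6.37  5.56]
14 -0.26 8.65 [-0.35 10.32 -0.85] [ 0.8  -5.69  4.64]
18 -0.11 8.9 [-0.37 14.55 -0.7 ] [ 0.16 -5.86  5.23]
(9.05, array([-0.35, 14.51, -0.67]), array([-0.07, -6.86,  5.56]))
```

View pics/w5.png

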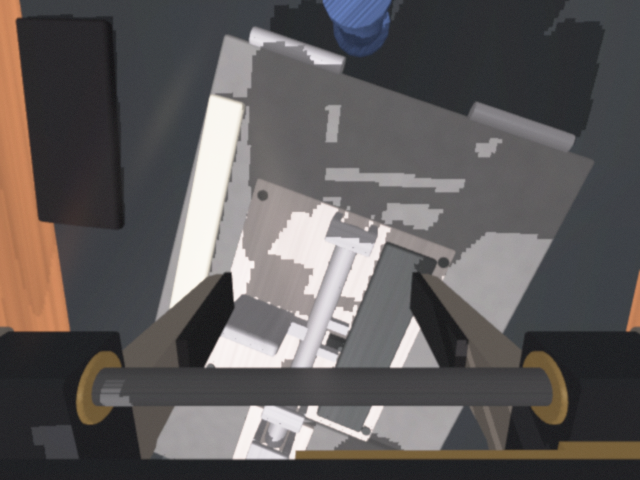

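View pics/s5.png

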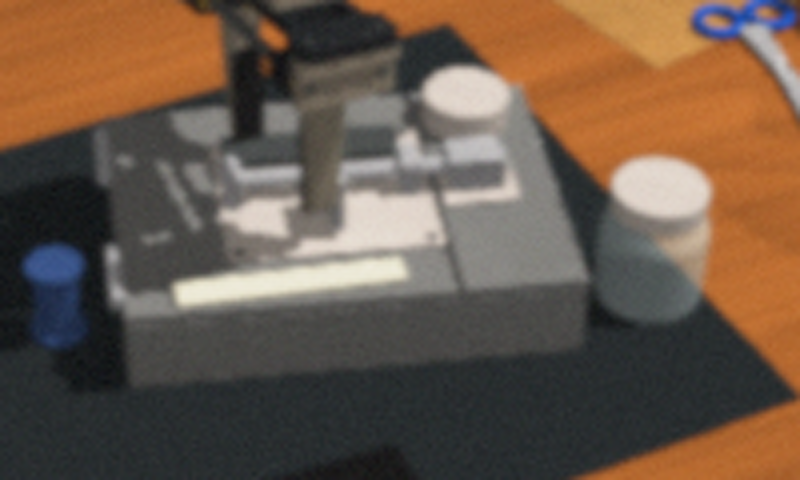

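The tab moves with the finger (bolt tail drawn in, tab still against the tip at (235,310)). The catch is held about 7.6 mm down at about 5.5 N. I continue to the end stop.

Run:
```python
from mv import *
cz=-.2
for dy in (22,26,30,34,38,40,42,44,46,48):
    arm.move_straight(W(0,dy,cz),v=.04); t,p,f=tcp(); print(dy,round(cz,2),t,p,f)
    cz+=np.clip(-0.7-p[2],-.5,.5)
    if p[2]>1.2: print("stop");break
    if f[1]<-14 and p[1]>34: break
arm.wait(.3);print(tcp())
shot("w6")
p,d=read_camera("scene");cv2.imwrite("pics/s6.png",cv2.resize(p[170:290,270:470,::-1],None,fx=4,fy=4,interpolation=cv2.INTER_CUBIC))
```

```text
22 -0.2 9.4 [-0.35 18.65 -0.73] [ 0.27 -4.2   5.92]
26 -0.17 9.65 [-0.33 22.66 -0.69] [-0.74 -6.17  3.99]
30 -0.18 9.9 [-0.33 26.65 -0.71] [ 0.56 -5.63  4.94]
34 -0.17 10.15 [-0.33 30.68 -0.71] [-1.25 -5.32  4.9 ]
38 -0.16 10.4 [-0.3  34.67 -0.68] [ 0.23 -5.51  5.59]
40 -0.18 10.65 [-0.28 36.34 -0.71] [-0.35 -5.53  5.92]
42 -0.17 10.9 [-0.31 38.3  -0.69] [-0.57 -5.03  5.73]
44 -0.18 11.15 [-0.27 39.46 -0.76] [-0.28 -6.65  6.47]
46 -0.12 11.4 [-0.3  39.67 -0.76] [ -1.96 -11.16   8.59]
48 -0.06 11.65 [-0.28 39.9  -0.71] [ -3.64 -14.58  11.47]
(11.95, array([-0.3 , 39.88, -0.74]), array([ -2.51, -14.96,  11.35]))
```

View pics/w6.png

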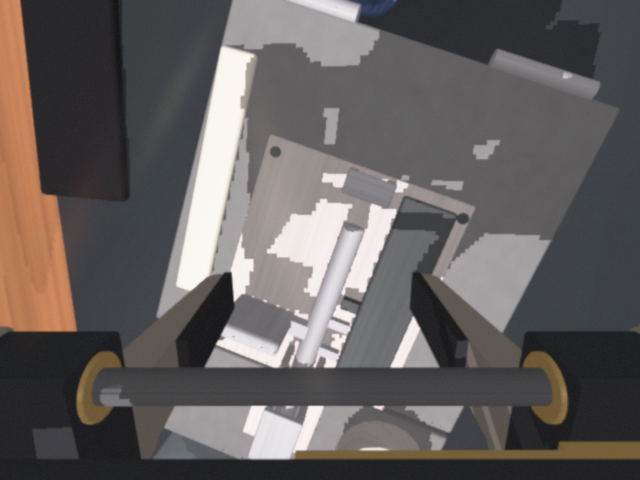

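View pics/s6.png

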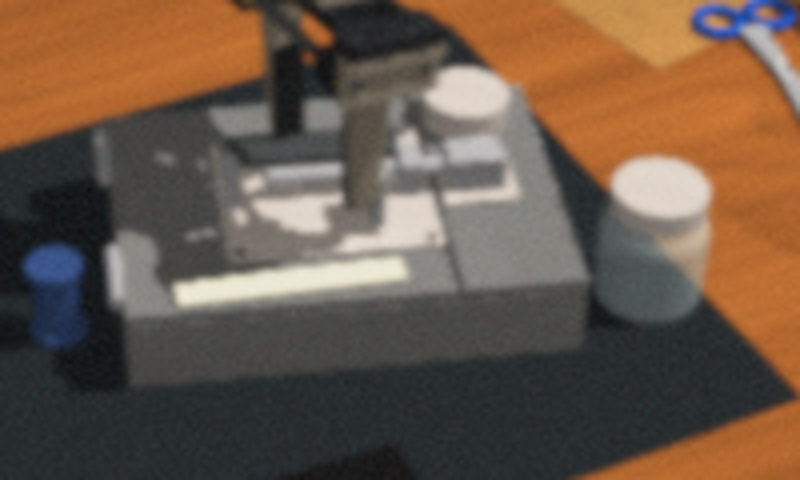

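The bolt hit a hard stop at dy≈39.5 mm, where the geometry predicts home, with the catch still about 7.7 mm down. I back off the tab 2–3 mm with the catch held, then lift clear and check.

Run:
```python
from mv import *
arm.move_straight(W(0,36,-.3),v=.04); arm.wait(.15);print(tcp())
arm.move_straight(W(0,36,14),v=.05);print(tcp())
arm.move_straight(W(0,30,90),v=.12);arm.wait(.3);print(tcp())
arm.movep(boxT(b,[0,.02,.27]),quat(b[2]+np.pi)); arm.wait(.3);print(tcp())
shot("w7")
from ov import overlay
overlay("w7.npz",b,"pics/ov7.png",bolt=.040,crop=(400,80,900,660))
z=np.load("w7.npz");m=dict(K=z["K"],pose=z["pose"]);w=cloud(z["d"],m)
c_,s_=np.cos(b[2]),np.sin(b[2]);L=w.copy();L[...,:2]=(w[...,:2]-b[:2])@np.array([[c_,-s_],[s_,c_]]);L*=1000
X,Y,Z=L[...,0],L[...,1],L[...,2];ok=z["d"]>0;ok[330:]=0
def st(n,k): p=L[k];print(n,len(p),np.round(np.percentile(p,[1,50,99],axis=0),1).tolist())
st("catch",ok&(Z>70)&(Z<90)&(X<-20)&(X>-44)&(Y<43)&(Y>-66))
st("tab",ok&(Z>100)&(Z<112)&(abs(Y)<60)&(X>0))
st("tin",ok&(Z>75)&(Z<90)&(Y>60)&(X<-30)&(Y<140))
```

```text
(12.65, array([-0.06, 36.8 ,  0.19]), array([-0.22,  1.66,  5.38]))
(13.0833, array([-0.37, 35.45, 13.79]), array([ 0.74, -0.71, -0.18]))
(14.1667, array([-0.3 , 29.91, 89.31]), array([-0.75,  0.15,  0.4 ]))
(14.9583, array([ -5.17,  67.78, 183.86]), array([ 0.37,  0.18, -0.46]))
catch 2661 [[-43.8, -64.7, 81.5], [-32.0, -15.3, 83.2], [-20.2, 41.6, 84.9]]
tab 309 [[14.0, 16.0, 100.2], [31.1, 19.2, 104.6], [47.5, 23.4, 106.5]]
tin 1981 [[-92.0, 68.4, 76.3], [-65.8, 93.5, 81.2], [-39.8, 120.5, 82.9]]
```

View pics/ov7.png

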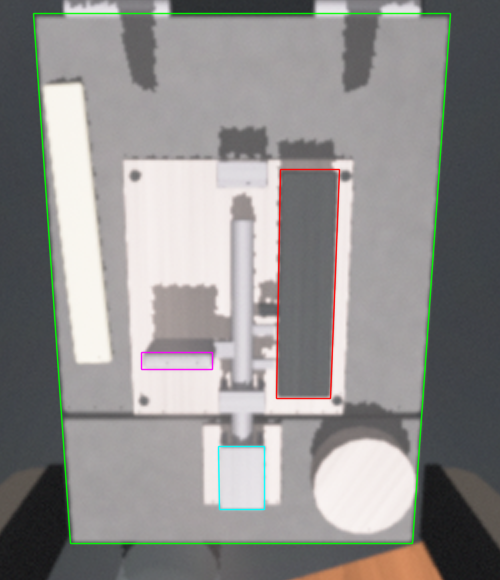

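The overlay with the bolt at 40 mm matches the tab. The catch is back at its original measured height and the tin is unmoved. Handing in.

Run:
```python
from rig import ticket,readout
print(readout.get_state()["wrist_force"]); ticket.job_done()
```

```text
[-0.23687527 -0.37126015 -0.43691098]
the job is handed in; nothing more can be done
```

The box should be locked and I've handed it in, about 15 s into the 32 s limit; no verdict comes back from the hand-in.

**What I did:** The gripper can only be fully open or closed, and neither suited a straight approach. I kept it open, yawed 19° and rolled 9°, so one tip sat on the catch and the other behind the tab. I pressed the catch until it bottomed (9.5 N), then held it about 7–8 mm down by the tip height. I pushed the bolt until it hit a hard stop at about 15 N, backed off the tab with the catch still down, and lifted clear.

**Last checks:**
- **Bolt:** The depth image shows the tab moved about 38 mm from a start about 2 mm in, and it matches the model drawn at 40 mm.
- **Catch:** It reads 83.2 mm high, against 83.1 mm before, so it is up again.
- **Bystanders:** The tin's measured position is unchanged, and the folder looks unmoved. I did not re-measure the spool, jar, phone, awl and scissors; the arm was not seen to go near them.
- **Contact:** Wrist force is about zero, so the robot touches nothing.

**Disagreement:** The hard stop came about 1.5 mm later than my geometry predicted, which is within the calibration and flex error. Early in the push the arm lagged by about 5 mm, with up to 15 N pressing down on the catch, so I eased the downward command.

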